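Open the gas filter: press the snap tab, push the cover off its seat

ROBOT

A 7-joint arm with a two-finger parallel gripper is mounted at the origin on a cart in front of the work surface, level with it; the furniture and walls round the work are solid. World frame = base frame: x ahead of the robot, y to its left, z up, the work surface at z = 0. Lengths are in mm, angles in rad, forces in N, time in s.
With the tool pointing down it reaches from about 425 to 1025 mm from the base axis. Payload 9.4 kg.
Tool frame: the origin (TCP) lies at the very end of the fingers, on their centre line; the grasp point (between the pads) lies 19 mm behind it (bot.tcp_to_grasp is the distance from the TCP to the grasp point, in mm); z points along the fingers, y is the line along which they close (so a half turn about z gives the same grasp; the last joint's range is limited). The gripper opens to 85 mm and grips with 20 to 120 N. Pads are 22 mm wide; open, the fingers measure 114 mm over their backs; the gripper's body (76 mm by 85 mm) begins 54 mm behind the grasp point. The pads swing forward as they close: fully open they stand 13 mm farther back than shut.
Start: joints at [1.102, 0.599, -0.003, 1.599, 0.002, 0.943, -0.08], TCP at [276.834, -670.065, 231.275] pointing down, gripper open.
Joint ranges: [-2.57, 2.57], [-0.35, 1.97], [-1.29, 1.29], [0.11, 2.56], [-1.05, 4.19], [0.11, 1.86], [-2.63, 2.63]. Speed limits (rad/s): [2.22, 2.22, 3.01, 3.01, 3.14, 3.14, 3.14].

INTERFACE

Orientations are given as a rotation vector (axis times angle).
In Python, from cell import status, eyes, bot gives the robot as it stands.
- The arm moves only by the tool send_rows, never from a script. Its argument "steps" is a list of rows, each an object of numbers: "dx", "dy", "dz": the shift along the tool's x, y, z each as a share of 10 cm, from -1 to 1; "wx", "wy", "wz": the turn, a rotation vector about the tool's x, y, z each as a share of 360 degrees, from -1 to 1; "hand": the closure, from -1 (fully open) to 1 (shut). A call has 1 to 20 rows; each row is the pose to reach, as a shift and turn from the pose commanded when the call began, along the tool's axes at that moment, turning the shorter way round; what a row does not reach only later rows make up. A row lasts 1/12 s, in which the tool goes at most 41.7 mm and 7.16 degrees, less where a joint would pass 70% of its speed; a pose out of reach is approached as far as the arm can. A call with a number of a shift or a turn outside -1 to 1 is refused whole. A call with a gripper value outside its range is refused whole. The fingers move at their own pace and stop on an object; "newtons" is the grip in N (left out, the last holds). Time passes only in rows, so rows that repeat a pose let the fingers close. It gives the time, the measured TCP pose, the force, the opening and the grip force at its end, in the units of the state.
- status.state(): the state, without advancing time (a new reading comes with each control period).
- eyes.grab_frame(name): name is "scene" or "top" or "wrist"; returns (picture, depth): 480x640x3 uint8, red, green, blue; 480x640 float32, mm along the optical axis (not along the pixel's ray), 0 where there is no reading.
- eyes.calibration(name): a dict with "intrinsics" (3x3 intrinsics, pixels), "distortion" ([k1, k2, p1, p2, k3] as OpenCV has them; the pictures are not rectified), "R" (3x3) and "t" (3): a world point X has camera coordinates R X + t. Camera axes: x right, y down, z forward; pixel columns grow to the right and rows downward; lengths in mm; the calibration is good to about 2 mm. A picture is of the moment at which its call begins: read the wrist's pose just before it. calibration takes no time and is no camera call; for the wrist camera it gives the pose at the moment of the call.
- bot.close_job(): hands the job in; it is judged then, once.
The state is a dict: "t": time; "qpos": joint angles; "joint_vel": joint speeds; "effort": joint torques, N m; "eef_pos": TCP position; "eef_rot": TCP orientation; "force": force on the tool from outside, world axes, zero at the start; "ft_torque": the same for the moment, N m; "grip_width": finger opening in mm; "grip_force": force on a finger pad.
Only numpy, scipy, OpenCV 4.12 (cv2) and the standard library are available. Lean on these libraries where they do the work, as an engineer would, in place of code of your own. Each camera call takes 0.05 s, during which the arm holds its last target. There are 200 camera calls.

TASK

Open the small gas filter unit on the desk for a filter check: press its snap tab fully down with the fingertips, then push the released cover along its rails, off its seat and onto the apron, until the filter chamber is completely uncovered. Only press and push: do not lift or tip the cover, leave it lying flat on the apron between the rails with the tab still down, and leave the other things on the desk where they are.

Things in the scene. Friction and masses are not known exactly. Their poses are not given: they have to be found in the camera images.
- filter_unit: White plastic filter housing, rigid and fixed to the desk, 230 (its x) x 100 mm (its y), in front of the robot. Origin: centre of its underside, on the desk; z up. Deck 40 mm above the desk. The cover slides along +x, which points roughly to the robot's right; a tower for the tab juts out 32 mm on the -y side, towards the robot.
- chamber (a point): Centre of the open chamber's mouth (x = -50 mm, y = 0, z = 40 mm in the unit's frame), under the cover at the start. The chamber reaches from x = -85 to -15 mm and holds a white filter element. Two rear stops behind the cover's corners (y = +-30 to +-42 mm) rise 5 mm above the deck; between and above them the space behind the ridge is free.
- apron (a point): Centre of the apron (x = +46 mm, y = 0, z = 40 mm in the unit's frame), the plain deck from x = -15 to +107 mm where the cover goes; beyond it an end stop 6 mm high. Rails at y = +-42 to +-50 mm, top 48 mm above the desk, guide the cover; over the seat (x -101 to +2 mm) they have lips, top 51 mm, reaching in to y = +-36.5 mm, that hold it down.
- cover: Loose grey cover plate, 90 (x) x 80 mm (y), 6 mm thick, about 150 g, with a ridge along its rear (-x) edge. Origin: centre of its underside; axes as the unit's. Seated at x = -50, y = 0, z = 40 mm in the unit's frame; play 3 mm lengthwise while locked, 2 mm sideways. Chamber uncovered from x = +30 mm; end stop at +62 mm. Released, it slides with 1 to 2 N.
- cover_ridge (a point): Centre of the rear (-x) face of the cover's upright ridge, 16 mm above the cover's underside (56 mm above the desk). The ridge is 50 mm wide (y), 8 mm thick, its top 66 mm above the desk. Push it here towards the unit's +x.
- tab_pad (a point): Centre of the top of the black snap tab's thumb pad (30 mm along the unit's x, 24 mm along its y), at x = -50 mm, y = -66 mm in the unit's frame; 68 mm above the desk when up, 56 mm when fully pressed. A lug of the tab sits in a notch in the cover's side edge and locks it.
- snap_tab (a joint): How far the snap tab is pressed straight down, m: 0 = up (cover locked), 0.012 = fully down (end stop). The lug is clear of the cover from 0.007. It takes about 5 N to move and stays where it is left; no return spring.
- cell: Bystander: steel sample cell, a cup 50 mm across and 70 mm high, standing beside the unit on the robot's side of the apron. Origin at the centre of its underside.
- vial: Bystander: screw-cap glass vial, 25 mm across, 62 mm high, behind the unit. Origin at the centre of its underside.
- weight: Bystander: small brass calibration weight, 22 mm across, 40 mm high, behind the unit. Origin at the centre of its underside.
- tin: Bystander: round flat tin, 66 mm across, 24 mm high, near the unit's rear end. Origin at the centre of its underside.
- mug: Bystander: white mug, 97 mm high, at the right side of the desk. Origin at the centre of its underside.
Not all that is in view belongs to the job. Leave any blue look-alike of the cover alone.

How it is judged:
By the outcome, as a careful person would: the job done as asked, in the order asked, and still so for the second after the job is handed in, with the robot touching nothing.
It also fails if it takes over 42 s, if anything falls off the work surface, if the arm or the gripper's body presses on something with over 40 N, if the wrist force passes 120 N, or if a joint passes its speed limit or range.

## Working session

There is one attempt and no reset: what is moved stays moved. The work goes in short steps, Python scripts to look and compute and a tool call to move; the robot and the scene stay as the last step left them, time stands still between calls to the robot, and variables do not carry over. Pictures are saved under pics/ and viewed, at most 10 in all, crops included, and the job is handed in when it is done.

Besides the shell and the picture viewer there is one more tool, called after ">>>" by a JSON object that holds its "name" and its "arguments", one argument or row to a line. send_rows: Moves the arm, as the interface text tells. Its arguments: {"type":"object","properties":{"steps":{"type":"array"},"newtons":{"type":"number"}},"required":["steps"]}

```bash
mkdir -p pics; cat > h.py <<'E'
import numpy as np,cv2
from cell import status,eyes,bot
def grab(n,save=None):
    c=eyes.calibration(n); p,d=eyes.grab_frame(n)
    if save: cv2.imwrite('pics/'+save,p[:,:,::-1])
    return p,d,c
def cloud(d,c):
    h,w=d.shape; u,v=np.meshgrid(np.arange(w),np.arange(h))
    K=np.array(c['intrinsics'],float); D=np.array(c['distortion'],float)
    n=cv2.undistortPoints(np.stack([u,v],-1).reshape(-1,1,2).astype(np.float64),K,D).reshape(h,w,2)
    P=np.dstack([n[...,0]*d,n[...,1]*d,d])
    return (P-np.array(c['t']).ravel())@np.array(c['R'])
def proj(X,c):
    return cv2.projectPoints(np.array(X,float).reshape(-1,1,3),cv2.Rodrigues(np.array(c['R'],float))[0],np.array(c['t'],float),np.array(c['intrinsics'],float),np.array(c['distortion'],float))[0].reshape(-1,2)
E
python3 - <<'E'
from h import *
a=[]
for n in('top','scene'):
    p,d,c=grab(n,n+'0.png'); np.savez(n+'0.npz',p=p,d=d,**{k:np.array(v) for k,v in c.items()})
    print(n,-np.array(c['R']).T@np.array(c['t']).ravel())
print(status.state())
E
```

```text
top [ 445.77789999  -44.26397548 1012.73782142]
scene [236.20210627 666.49682599 518.79692737]
{'t': 0.1, 'qpos': array([ 1.10227125,  0.60004087, -0.00256105,  1.600057  ,  0.00182483,
        0.94292066, -0.07980806]), 'joint_vel': array([ 1.17941301e-04, -2.49302664e-03,  2.11507407e-03, -6.31499843e-04,
        3.35530703e-05, -7.36839049e-04, -1.22691213e-03]), 'effort': array([ 5.12846964e-03, -7.77982020e+01,  1.56965375e+00, -2.58623743e+01,
        1.26081627e-02,  5.41163783e-03,  4.03340550e-05]), 'eef_pos': array([ 276.68682177, -669.65935359,  230.50360374]), 'eef_rot': array([-3.08013514e+00, -6.11405291e-01,  6.52558696e-04]), 'force': array([-0.42203858,  0.85644419,  0.19856979]), 'ft_torque': array([0.00181647, 0.00162857, 0.02017199]), 'grip_force': 0.0, 'grip_width': 85.74040439779137}
```

View pics/top0.png

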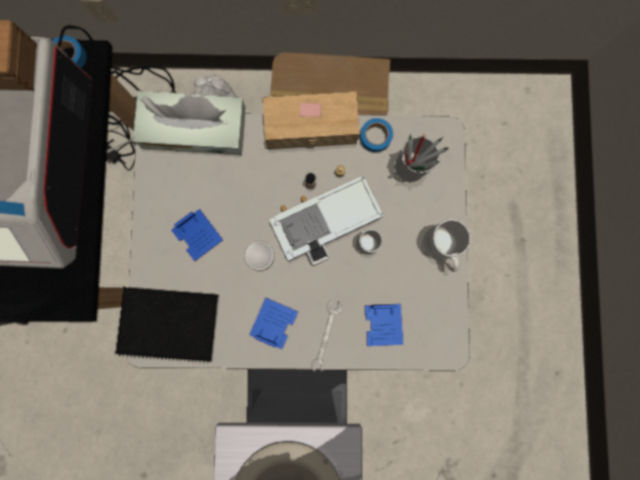

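View pics/scene0.png

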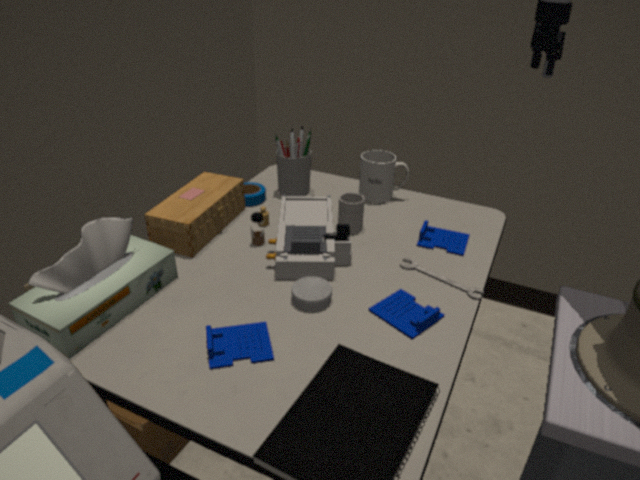

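Top view: the grey cover sits on the white unit at (304,229), with its black tab at (318,252) on the robot's side. The candidates are the grey cover (304,229) and the blue look-alikes at (197,234), (274,323) and (384,325). I choose the grey one. The bystanders are the cell (369,242), vial (310,180), weight (340,170), tin (259,255) and mug (450,238).

```bash
cat > m.py <<'E'
from h import *
from scipy.optimize import minimize
z=np.load('top0.npz'); p,d=z['p'],z['d']; c={k:z[k] for k in('intrinsics','distortion','R','t')}
X=cloud(d,c); 
print('desk z',np.median(X[300:310,200:230,2]), 'K',c['intrinsics'][0,0])
box=np.zeros(d.shape,bool); box[165:275,255:395]=1
for n,(u,v) in dict(cover=(300,230),pad=(318,254),apron=(350,210),cell=(369,242),tin=(259,255),vial=(310,180),weight=(340,170),brass1=(284,208),brass2=(304,199)).items(): print(n,X[v,u].round(1),p[v,u])
m=box&(X[...,2]>34)&(X[...,2]<75)
n,l,s,cen=cv2.connectedComponentsWithStats(m.astype(np.uint8)); k=l[229,300]; m=l==k
P=X[m][:,:2].astype(np.float32); 
print('n',m.sum(),cv2.minAreaRect(P))
dark=(p.max(2)<60)&box&(X[...,2]>55)&(X[...,2]<80); dark[:240]=0
print('pad',X[dark].mean(0),X[dark].std(0),dark.sum(),cv2.minAreaRect(X[dark][:,:2].astype(np.float32)))
cv2.imwrite('pics/crop.png',cv2.resize(p[160:280,250:400,::-1],None,fx=5,fy=5,interpolation=cv2.INTER_CUBIC))
E
python3 m.py
```

```text
desk z 11.705996861918013 K 448.7398628123706
cover [574.1 -20.8  45.7] [125 124 123]
pad [520.4 -60.   69. ] [50 50 49]
apron [ 620.4 -129.8   40.4] [206 211 204]
cell [ 554.  -176.     5.7] [206 211 208]
tin [520.3  69.3  24.4] [191 186 177]
vial [681.1 -41.3  61.5] [24 24 26]
weight [ 709.9 -107.4   39.9] [144 121  83]
brass1 [625.5  15.9  26.9] [162 124  71]
brass2 [646.5 -28.3  26.4] [165 125  69]
n 5023 ((590.31640625, -82.02392578125), (130.1269073486328, 230.1172332763672), 25.946632385253906)
pad [523.08493191 -58.69138061  68.39335578] [6.21541734 6.93337063 1.59674962] 116 ((523.4624633789062, -59.16484069824219), (21.22127914428711, 25.839040756225586), 26.41045570373535)
```

View pics/crop.png

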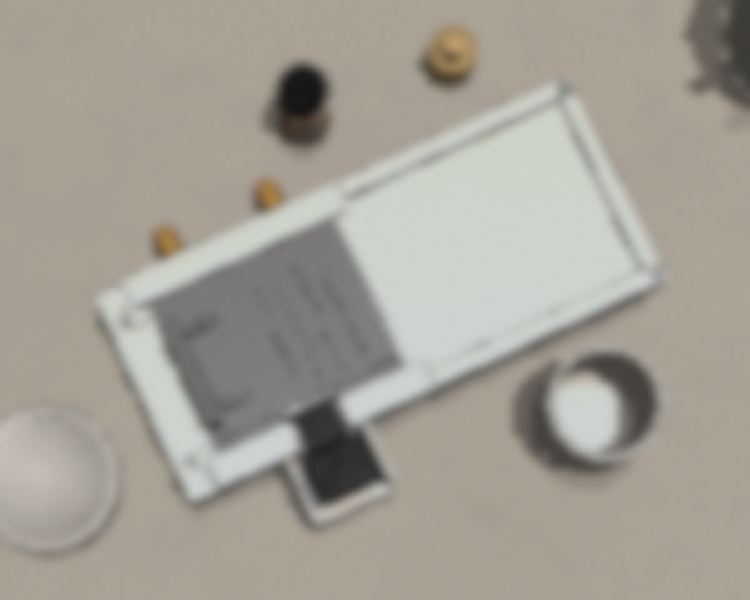

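The unit fits its stated dimensions: the bounding box is 130x230 mm and the pad agrees to within 1 mm. Next I'll check the tower heights and work out the travel.

```bash
cat > g.py <<'E'
from h import *
from scipy.spatial.transform import Rotation as Ro
TH=np.radians(25.95-90); O=np.array([604.6,-75.1,0])
ux=np.array([np.cos(TH),np.sin(TH),0]); uy=np.array([-ux[1],ux[0],0])
def W(x,y,z): return O+x*ux+y*uy+[0,0,z]
def U(P): P=np.asarray(P)-O; return np.stack([P@ux,P@uy,P[...,2]],-1)
def goals():
    # tool z down, tool y along +-unit x
    out=[]
    for s in(1,-1):
        y=s*ux; zz=np.array([0,0,-1.]); out.append(np.stack([np.cross(y,zz),y,zz],1))
    return out
def delta(target,st,s=None):
    R=Ro.from_rotvec(st['eef_rot']); 
    sh=R.as_matrix().T@(np.array(target)-st['eef_pos'])/100
    rv=[(R.inv()*Ro.from_matrix(g)).as_rotvec()/(2*np.pi) for g in goals()]
    return sh.round(4),[r.round(4) for r in rv]
E
cat >> m.py <<'E'
from g import *
u=U(X[box]); 
for y in range(-84,-40,4):
    print(y,[int(np.median(q)) if len(q:=u[(abs(u[:,0]-x)<2.5)&(abs(u[:,1]-y)<2.5)][:,2]) else 0 for x in range(-80,-19,5)])
for y in (0,20,-20): print('ridge',y,[int(np.median(q)) if len(q:=u[(abs(u[:,0]-x)<2)&(abs(u[:,1]-y)<3)][:,2]) else 0 for x in range(-120,-70,4)])
st=status.state(); print(Ro.from_rotvec(st['eef_rot']).as_matrix().round(3)); print(delta(W(-50,-66,150),st), W(-50,-66,68),W(-113,0,50))
E
python3 m.py|tail -30
```

```text
desk z 11.705996861918013 K 448.7398628123706
cover [574.1 -20.8  45.7] [125 124 123]
pad [520.4 -60.   69. ] [50 50 49]
apron [ 620.4 -129.8   40.4] [206 211 204]
cell [ 554.  -176.     5.7] [206 211 208]
tin [520.3  69.3  24.4] [191 186 177]
vial [681.1 -41.3  61.5] [24 24 26]
weight [ 709.9 -107.4   39.9] [144 121  83]
brass1 [625.5  15.9  26.9] [162 124  71]
brass2 [646.5 -28.3  26.4] [165 125  69]
n 5023 ((590.31640625, -82.02392578125), (130.1269073486328, 230.1172332763672), 25.946632385253906)
pad [523.08493191 -58.69138061  68.39335578] [6.21541734 6.93337063 1.59674962] 116 ((523.4624633789062, -59.16484069824219), (21.22127914428711, 25.839040756225586), 26.41045570373535)
-84 [-1, 0, 1, 0, 3, 1, 1, 0, 4, 3, 0, -1, 0]
-80 [-1, 0, 27, 25, 26, 27, 27, 26, 26, 27, 49, 0, 0]
-76 [0, 0, 38, 45, 67, 66, 66, 67, 68, 41, 48, 1, 0]
-72 [0, 0, 36, 66, 68, 68, 68, 67, 69, 57, 50, 2, -2]
-68 [0, 0, 47, 63, 67, 68, 68, 67, 67, 66, 49, 0, 0]
-64 [0, 0, 40, 46, 67, 68, 67, 68, 69, 57, 49, 0, 1]
-60 [0, 0, 30, 45, 67, 67, 68, 68, 69, 57, 50, 0, 2]
-56 [0, 0, 21, 25, 68, 68, 65, 67, 67, 46, 47, 0, 1]
-52 [10, 15, 47, 26, 47, 47, 47, 47, 35, 41, 50, 19, 16]
-48 [51, 53, 51, 52, 42, 47, 48, 48, 27, 51, 50, 51, 52]
-44 [50, 51, 51, 49, 39, 46, 49, 48, 28, 51, 51, 52, 51]
ridge 0 [1, 21, 40, 39, 40, 39, 41, 67, 64, 46, 46, 45, 47]
ridge 20 [-1, -1, 41, 42, 40, 39, 39, 65, 63, 46, 46, 46, 47]
ridge -20 [1, 1, 39, 40, 40, 39, 40, 65, 64, 47, 52, 54, 48]
[[ 0.924  0.382 -0.001]
 [ 0.382 -0.924  0.001]
 [-0.    -0.001 -1.   ]]
(array([ 4.6123, -4.7   ,  0.811 ]), [array([-0.0002,  0.    , -0.0097]), array([0.000e+00, 3.000e-04, 4.903e-01])]) [523.37503546 -59.02190511  68.        ] [555.15271034  26.50691682  50.        ]
```

>>> {"name": "send_rows", "arguments": {
  "steps": [
    {"dx":0.92,"dy":-0.94,"wz":-0.0097,"hand":1},
    {"dx":0.92,"dy":-0.94,"wz":-0.0097,"hand":1},
    {"dx":0.92,"dy":-0.94,"wz":-0.0097,"hand":1},
    {"dx":0.92,"dy":-0.94,"wz":-0.0097,"hand":1}
  ],
  "newtons": 40
}}

```text
validation failed for argument at $.st...
```

>>> {"name": "send_rows", "arguments": {
  "steps": [
    {"dx":0.92,"dy":-0.94,"dz":0.0,"wx":0.0,"wy":0.0,"wz":-0.01,"hand":1.0},
    {"dx":0.92,"dy":-0.94,"dz":0.0,"wx":0.0,"wy":0.0,"wz":-0.01,"hand":1.0},
    {"dx":0.92,"dy":-0.94,"dz":0.0,"wx":0.0,"wy":0.0,"wz":-0.01,"hand":1.0},
    {"dx":0.92,"dy":-0.94,"dz":0.0,"wx":0.0,"wy":0.0,"wz":-0.01,"hand":1.0}
  ],
  "newtons": 40
}}

```text
t: 0.43
eef_pos: [329.7, -540.9, 230.9]
eef_rot: [-3.054, -0.717, -0.003]
force: [0.3, 0.3, -1.4]
grip_width: 38.6
grip_force: 0.0
```

>>> {"name": "send_rows", "arguments": {
  "steps": [
    {"dx":0.97,"dy":-0.88,"dz":0.0,"wx":0.0,"wy":0.0,"wz":0.0,"hand":1.0},
    {"dx":0.97,"dy":-0.88,"dz":0.0,"wx":0.0,"wy":0.0,"wz":0.0,"hand":1.0},
    {"dx":0.97,"dy":-0.88,"dz":0.0,"wx":0.0,"wy":0.0,"wz":0.0,"hand":1.0},
    {"dx":0.97,"dy":-0.88,"dz":0.0,"wx":0.0,"wy":0.0,"wz":0.0,"hand":1.0}
  ]
}}

```text
t: 0.77
eef_pos: [377.5, -419.3, 231.1]
eef_rot: [-3.055, -0.719, -0.002]
force: [-0.1, -0.2, -0.9]
grip_width: -0.2
grip_force: 0.0
```

>>> {"name": "send_rows", "arguments": {
  "steps": [
    {"dx":0.97,"dy":-0.88,"dz":0.2,"wx":0.0,"wy":0.0,"wz":0.0,"hand":1.0},
    {"dx":0.97,"dy":-0.88,"dz":0.2,"wx":0.0,"wy":0.0,"wz":0.0,"hand":1.0},
    {"dx":0.97,"dy":-0.88,"dz":0.2,"wx":0.0,"wy":0.0,"wz":0.0,"hand":1.0},
    {"dx":0.97,"dy":-0.88,"dz":0.2,"wx":0.0,"wy":0.0,"wz":0.0,"hand":1.0}
  ]
}}

```text
t: 1.1
eef_pos: [425.2, -298.2, 210.4]
eef_rot: [-3.055, -0.719, -0.0]
force: [0.4, -0.2, -0.1]
grip_width: -0.1
grip_force: 0.0
```

>>> {"name": "send_rows", "arguments": {
  "steps": [
    {"dx":0.97,"dy":-0.88,"dz":0.2,"wx":0.0,"wy":0.0,"wz":0.0,"hand":1.0},
    {"dx":0.97,"dy":-0.88,"dz":0.2,"wx":0.0,"wy":0.0,"wz":0.0,"hand":1.0},
    {"dx":0.97,"dy":-0.88,"dz":0.2,"wx":0.0,"wy":0.0,"wz":0.0,"hand":1.0},
    {"dx":0.97,"dy":-0.88,"dz":0.2,"wx":0.0,"wy":0.0,"wz":0.0,"hand":1.0}
  ]
}}

```text
t: 1.43
eef_pos: [473.8, -176.6, 190.4]
eef_rot: [-3.055, -0.719, -0.001]
force: [-0.1, 0.2, 0.7]
grip_width: 0.2
grip_force: 0.0
```

```bash
python3 -c "
from g import *
st=status.state(); print(st['t'],st['eef_pos'],st['grip_width'],delta(W(-50,-66,120),st))"
```

```text
1.4333 [ 473.81956279 -176.57270004  190.44794822] 0.20759347931484196 (array([ 0.9671, -0.8291,  0.7079]), [array([-0.0004, -0.0002,  0.0015]), array([ 3.000e-04, -6.000e-04, -4.985e-01])])
```

>>> {"name": "send_rows", "arguments": {
  "steps": [
    {"dx":0.967,"dy":-0.829,"dz":0.7,"wx":0.0,"wy":0.0,"wz":0.001,"hand":1.0},
    {"dx":0.967,"dy":-0.829,"dz":0.7,"wx":0.0,"wy":0.0,"wz":0.001,"hand":1.0},
    {"dx":0.967,"dy":-0.829,"dz":0.7,"wx":0.0,"wy":0.0,"wz":0.001,"hand":1.0},
    {"dx":0.967,"dy":-0.829,"dz":0.7,"wx":0.0,"wy":0.0,"wz":0.001,"hand":1.0},
    {"dx":0.967,"dy":-0.829,"dz":0.7,"wx":0.0,"wy":0.0,"wz":0.001,"hand":1.0}
  ]
}}

```text
t: 1.85
eef_pos: [523.0, -61.4, 119.0]
eef_rot: [-3.058, -0.708, 0.003]
force: [0.2, -0.1, -0.1]
grip_width: -0.1
grip_force: 0.0
```

```bash
python3 -c "
from g import *
st=status.state(); print(st['t'],st['eef_pos'],st['force'],delta(W(-50,-66,120),st))
p,d,c=grab('wrist'); q=p.copy()
for X in [W(-50,-66,68),W(-35,-54,68),W(-65,-78,68),W(-95,25,66),W(-95,-25,66),W(2,-36.5,51),W(-5,-40,46)]:
    a=proj(X,c)[0]; print(a)
    if abs(a).max()<2000: cv2.circle(q,tuple(int(v) for v in a),4,(255,0,0),1)
a=proj(st['eef_pos'],c)[0]; print('tcp',a); cv2.circle(q,tuple(int(v) for v in a),4,(0,255,0),1)
cv2.imwrite('pics/w1.png',q[:,:,::-1])"
```

```text
1.85 [522.99902682 -61.40764499 118.97662281] [ 0.16462897 -0.05126674 -0.09000524] (array([ 0.0139, -0.0198, -0.0102]), [array([-0.0004,  0.0002,  0.0004]), array([-3.000e-04, -7.000e-04, -4.996e-01])])
[316.36195291 262.40423508]
[343.81205404 241.72609129]
[289.79098045 282.41791493]
[225.0737873   86.69646047]
[231.47313828 187.84362561]
[406.84604302 204.54607551]
[392.79312312 208.78966293]
tcp [319.15514459 305.85781559]
```

View pics/w1.png

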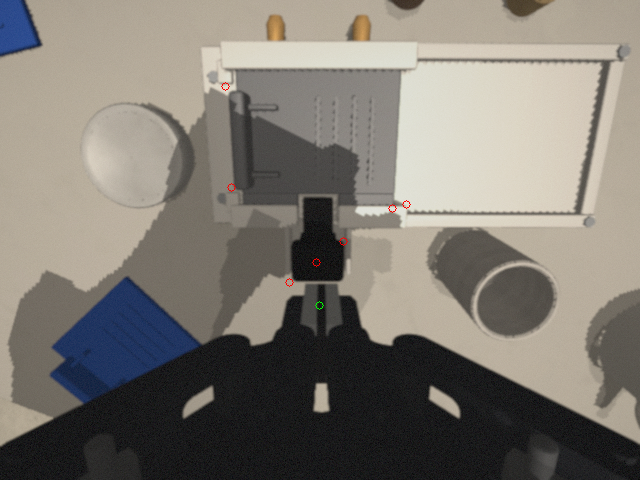

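The wrist view shows the black pad at about (318,257), with its predicted centre at (316,262). That is within 3 mm, so I shift about 1.5 mm in +y. The grey cover and its ridge at (240,140) are confirmed, and the blue look-alike at (125,340) is off the unit. Now I descend to just above the pad.

>>> {"name": "send_rows", "arguments": {
  "steps": [
    {"dx":0.015,"dy":0.0,"dz":0.3,"wx":0.0,"wy":0.0,"wz":0.0,"hand":1.0},
    {"dx":0.015,"dy":0.0,"dz":0.43,"wx":0.0,"wy":0.0,"wz":0.0,"hand":1.0},
    {"dx":0.015,"dy":0.0,"dz":0.43,"wx":0.0,"wy":0.0,"wz":0.0,"hand":1.0},
    {"dx":0.015,"dy":0.0,"dz":0.43,"wx":0.0,"wy":0.0,"wz":0.0,"hand":1.0}
  ]
}}

```text
t: 2.23
eef_pos: [522.7, -66.9, 78.3]
eef_rot: [3.063, 0.696, -0.002]
force: [0.4, -0.3, 0.2]
grip_width: 0.2
grip_force: 0.0
```

```bash
python3 -c "
from g import *
st=status.state(); print(st['t'],st['eef_pos'],st['force'],U(st['eef_pos']),st['joint_vel'].round(3))"
```

```text
2.2333 [522.71640562 -66.93012415  78.33218797] [ 0.398538   -0.28301034  0.22484865] [-43.17732483 -70.05275526  78.33218797] [-0.001 -0.026 -0.004 -0.01  -0.     0.006 -0.003]
```

>>> {"name": "send_rows", "arguments": {
  "steps": [
    {"dx":0.055,"dy":-0.063,"dz":0.0,"wx":0.0,"wy":0.0,"wz":0.001,"hand":1.0},
    {"dx":0.055,"dy":-0.063,"dz":0.0,"wx":0.0,"wy":0.0,"wz":0.001,"hand":1.0},
    {"dx":0.055,"dy":-0.063,"dz":0.0,"wx":0.0,"wy":0.0,"wz":0.001,"hand":1.0},
    {"dx":0.055,"dy":-0.063,"dz":0.0,"wx":0.0,"wy":0.0,"wz":0.001,"hand":1.0}
  ]
}}

```text
t: 2.57
eef_pos: [525.9, -57.4, 79.1]
eef_rot: [3.065, 0.689, 0.002]
force: [0.4, 1.1, -0.7]
grip_width: -0.2
grip_force: 0.0
```

```bash
python3 -c "
from g import *
p,d,c=grab('wrist','w2.png')
st=status.state(); print(st['t'],st['eef_pos'],st['force'],U(st['eef_pos']),st['joint_vel'].round(3))"
```

```text
2.6167 [525.78175164 -57.50145254  78.91385236] [-0.13315441  0.15595465  0.13142064] [-50.31400801 -63.17060824  78.91385236] [ 0.     0.006  0.001  0.002 -0.    -0.002 -0.   ]
```

View pics/w2.png

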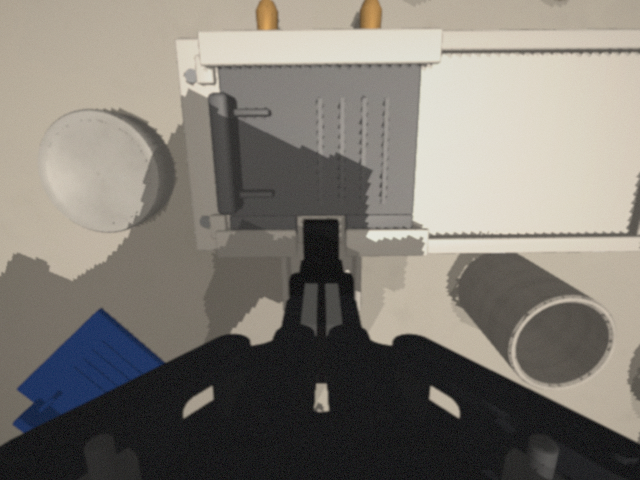

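The fingertips are centred over the pad, with the tab neck at (320,240) in line with them. I press down now.

>>> {"name": "send_rows", "arguments": {
  "steps": [
    {"dx":-0.01,"dy":0.0,"dz":0.07,"wx":0.0,"wy":0.0,"wz":0.0,"hand":1.0},
    {"dx":-0.01,"dy":0.0,"dz":0.11,"wx":0.0,"wy":0.0,"wz":0.0,"hand":1.0},
    {"dx":-0.01,"dy":0.0,"dz":0.15,"wx":0.0,"wy":0.0,"wz":0.0,"hand":1.0},
    {"dx":-0.01,"dy":0.0,"dz":0.19,"wx":0.0,"wy":0.0,"wz":0.0,"hand":1.0},
    {"dx":-0.01,"dy":0.0,"dz":0.21,"wx":0.0,"wy":0.0,"wz":0.0,"hand":1.0},
    {"dx":-0.01,"dy":0.0,"dz":0.21,"wx":0.0,"wy":0.0,"wz":0.0,"hand":1.0}
  ]
}}

```text
t: 3.12
eef_pos: [524.4, -57.9, 56.6]
eef_rot: [-3.065, -0.689, 0.001]
force: [0.6, -0.5, -0.2]
grip_width: -0.0
grip_force: 0.0
```

>>> {"name": "send_rows", "arguments": {
  "steps": [
    {"dx":0.0,"dy":0.0,"dz":0.01,"wx":0.0,"wy":0.0,"wz":0.0,"hand":1.0},
    {"dx":0.0,"dy":0.0,"dz":0.02,"wx":0.0,"wy":0.0,"wz":0.0,"hand":1.0},
    {"dx":0.0,"dy":0.0,"dz":0.02,"wx":0.0,"wy":0.0,"wz":0.0,"hand":1.0}
  ]
}}

```text
t: 3.37
eef_pos: [524.4, -57.9, 55.9]
eef_rot: [3.065, 0.689, -0.0]
force: [-3.5, 0.5, 12.2]
grip_width: -0.3
grip_force: 6.0
```

>>> {"name": "send_rows", "arguments": {
  "steps": [
    {"dx":0.0,"dy":0.0,"dz":0.01,"wx":0.0,"wy":0.0,"wz":0.0,"hand":1.0},
    {"dx":0.0,"dy":0.0,"dz":0.015,"wx":0.0,"wy":0.0,"wz":0.0,"hand":1.0},
    {"dx":0.0,"dy":0.0,"dz":0.015,"wx":0.0,"wy":0.0,"wz":0.0,"hand":1.0}
  ]
}}

```text
t: 3.62
eef_pos: [524.2, -58.1, 55.5]
eef_rot: [3.065, 0.688, 0.001]
force: [-6.2, -0.2, 29.7]
grip_width: -0.1
grip_force: 14.8
```

>>> {"name": "send_rows", "arguments": {
  "steps": [
    {"dx":0.0,"dy":0.0,"dz":-0.2,"wx":0.0,"wy":0.0,"wz":0.0,"hand":1.0},
    {"dx":0.0,"dy":0.0,"dz":-0.5,"wx":0.0,"wy":0.0,"wz":0.0,"hand":1.0},
    {"dx":0.0,"dy":0.0,"dz":-0.6,"wx":0.0,"wy":0.0,"wz":0.0,"hand":1.0},
    {"dx":0.0,"dy":-0.3,"dz":-0.6,"wx":0.0,"wy":0.0,"wz":0.0,"hand":1.0},
    {"dx":0.2,"dy":-0.6,"dz":-0.6,"wx":0.0,"wy":0.0,"wz":0.0,"hand":1.0},
    {"dx":0.5,"dy":-0.7,"dz":-0.6,"wx":0.0,"wy":0.0,"wz":0.0,"hand":1.0},
    {"dx":0.65,"dy":-0.7,"dz":-0.6,"wx":0.0,"wy":0.0,"wz":0.0,"hand":1.0},
    {"dx":0.65,"dy":-0.7,"dz":-0.6,"wx":0.0,"wy":0.0,"wz":0.0,"hand":1.0},
    {"dx":0.65,"dy":-0.7,"dz":-0.6,"wx":0.0,"wy":0.0,"wz":0.0,"hand":1.0}
  ]
}}

```text
t: 4.37
eef_pos: [553.5, 33.9, 113.4]
eef_rot: [-3.065, -0.691, 0.0]
force: [-0.8, -1.2, -0.1]
grip_width: 0.1
grip_force: 0.0
```

```bash
python3 -c "
from g import *
p,d,c=grab('wrist','w3.png')
st=status.state(); print(st['t'],st['eef_pos'],st['force'],U(st['eef_pos']))
t,dd,cc=grab('top')
X=cloud(dd,cc); u=U(X).reshape(-1,3)
f=lambda x0,x1,y0,y1:np.median(u[(u[:,0]>x0)&(u[:,0]<x1)&(u[:,1]>y0)&(u[:,1]<y1)][:,2])
print('pad z',f(-58,-42,-74,-58),'cover',f(-60,-30,-20,20))
X=cloud(d,c); u=U(X).reshape(-1,3); print('wrist pad z',f(-58,-42,-74,-58),'cover',f(-60,-30,-20,20))
r=u[(u[:,2]>56)&(u[:,2]<70)&(abs(u[:,1])<24)&(u[:,0]>-105)&(u[:,0]<-70)]; print('ridge',np.percentile(r,[2,50,98],axis=0).round(1))
"
```

```text
4.4167 [552.68789442  32.98364394 113.34368446] [-0.33739756 -0.59003677 -0.97224144] [-119.90228974    0.61782528  113.34368446]
pad z 56.603061470512465 cover 46.45696640086145
wrist pad z nan cover 45.70470886348103
ridge [[-94.8 -22.9  57.3]
 [-91.5   1.7  65.2]
 [-87.   23.4  66.7]]
  return _methods._mean(a, axis=axis, dtype=dtype,
  ret = ret.dtype.type(ret / rcount)
```

View pics/w3.png

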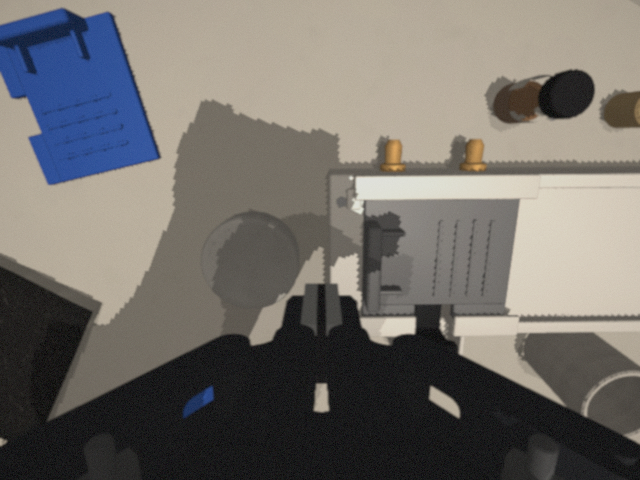

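The tab stays down (pad z about 56.6) and the cover is still seated. The ridge is at (375,265), with its rear face at x = -95, and the fingertips are behind it. I descend to z = 51.

>>> {"name": "send_rows", "arguments": {
  "steps": [
    {"dx":-0.005,"dy":0.0,"dz":0.3,"wx":0.0,"wy":0.0,"wz":0.001,"hand":1.0},
    {"dx":-0.005,"dy":0.0,"dz":0.5,"wx":0.0,"wy":0.0,"wz":0.001,"hand":1.0},
    {"dx":-0.005,"dy":0.0,"dz":0.62,"wx":0.0,"wy":0.0,"wz":0.001,"hand":1.0},
    {"dx":-0.005,"dy":0.0,"dz":0.62,"wx":0.0,"wy":0.0,"wz":0.001,"hand":1.0},
    {"dx":-0.005,"dy":0.0,"dz":0.62,"wx":0.0,"wy":0.0,"wz":0.001,"hand":1.0}
  ]
}}

```text
t: 4.88
eef_pos: [551.9, 32.1, 51.4]
eef_rot: [3.068, 0.677, -0.003]
force: [0.4, 0.1, 0.2]
grip_width: 0.3
grip_force: 0.0
```

```bash
python3 -c "
from g import *
st=status.state(); print(st['t'],st['force'],U(st['eef_pos']),delta(W(-100,0,51),st))"
```

```text
4.8833 [0.41006849 0.12753194 0.22637204] [-119.42334884   -0.43600118   51.39793463] (array([0.0079, 0.1941, 0.0039]), [array([-0.0001,  0.0003, -0.0029]), array([5.000e-04, 1.000e-04, 4.971e-01])])
```

>>> {"name": "send_rows", "arguments": {
  "steps": [
    {"dx":0.005,"dy":0.03,"dz":0.005,"wx":0.0,"wy":0.0,"wz":-0.003,"hand":1.0},
    {"dx":0.005,"dy":0.06,"dz":0.005,"wx":0.0,"wy":0.0,"wz":-0.003,"hand":1.0},
    {"dx":0.005,"dy":0.09,"dz":0.005,"wx":0.0,"wy":0.0,"wz":-0.003,"hand":1.0},
    {"dx":0.005,"dy":0.12,"dz":0.005,"wx":0.0,"wy":0.0,"wz":-0.003,"hand":1.0},
    {"dx":0.005,"dy":0.15,"dz":0.005,"wx":0.0,"wy":0.0,"wz":-0.003,"hand":1.0},
    {"dx":0.005,"dy":0.18,"dz":0.005,"wx":0.0,"wy":0.0,"wz":-0.003,"hand":1.0},
    {"dx":0.005,"dy":0.21,"dz":0.005,"wx":0.0,"wy":0.0,"wz":-0.003,"hand":1.0},
    {"dx":0.005,"dy":0.24,"dz":0.005,"wx":0.0,"wy":0.0,"wz":-0.003,"hand":1.0}
  ]
}}

```text
t: 5.55
eef_pos: [563.6, 11.4, 51.4]
eef_rot: [-3.061, -0.708, -0.0]
force: [-0.7, 2.5, 2.3]
grip_width: 0.3
grip_force: 1.2
```

```bash
cat > s.py <<'E'
from g import *
p,d,c=grab('wrist')
st=status.state(); print(st['t'],'F unit',U(st['force']+O).round(1),'tcp',U(st['eef_pos']).round(1),delta(W(0,0,51),st)[1][0])
u=U(cloud(d,c)).reshape(-1,3)
r=u[(u[:,2]>57)&(u[:,2]<70)&(abs(u[:,1])<24)&(u[:,0]>-105)&(u[:,0]<40)]
if len(r): print('ridge/finger',np.percentile(r,[2,50,98],axis=0).round(1).tolist())
h=p.reshape(-1,3).astype(int); g=(h.max(1)<165)&(h.max(1)>60)&(np.ptp(h,axis=1)<18)&(abs(u[:,2]-46)<3)&(abs(u[:,1])<36)
r=u[g&(u[:,0]>-100)&(u[:,0]<110)]; print('cover x 2..98%',np.percentile(r[:,0],[1,99]).round(1),'z',np.percentile(r[:,2],[5,50,95]).round(1),len(r))
E
python3 s.py
```

```text
5.6 F unit [-1.5  0.8  1.4] tcp [-94.9   1.   51.3] [ 0.0001 -0.      0.0002]
ridge/finger [[-103.8, -3.5, 57.8], [-79.9, 12.6, 65.2], [-74.0, 23.2, 69.5]]
cover x 2..98% [-80.1   7. ] z [44.6 45.7 46.8] 22862
```

>>> {"name": "send_rows", "arguments": {
  "steps": [
    {"dx":-0.01,"dy":0.04,"dz":0.0,"wx":0.0,"wy":0.0,"wz":0.0,"hand":1.0},
    {"dx":-0.01,"dy":0.08,"dz":0.0,"wx":0.0,"wy":0.0,"wz":0.0,"hand":1.0},
    {"dx":-0.01,"dy":0.12,"dz":0.0,"wx":0.0,"wy":0.0,"wz":0.0,"hand":1.0},
    {"dx":-0.01,"dy":0.16,"dz":0.0,"wx":0.0,"wy":0.0,"wz":0.0,"hand":1.0},
    {"dx":-0.01,"dy":0.2,"dz":0.0,"wx":0.0,"wy":0.0,"wz":0.0,"hand":1.0},
    {"dx":-0.01,"dy":0.24,"dz":0.0,"wx":0.0,"wy":0.0,"wz":0.0,"hand":1.0},
    {"dx":-0.01,"dy":0.28,"dz":0.0,"wx":0.0,"wy":0.0,"wz":0.0,"hand":1.0},
    {"dx":-0.01,"dy":0.32,"dz":0.0,"wx":0.0,"wy":0.0,"wz":0.0,"hand":1.0},
    {"dx":-0.01,"dy":0.36,"dz":0.0,"wx":0.0,"wy":0.0,"wz":0.0,"hand":1.0},
    {"dx":-0.01,"dy":0.4,"dz":0.0,"wx":0.0,"wy":0.0,"wz":0.0,"hand":1.0}
  ]
}}

```text
t: 6.43
eef_pos: [580.4, -25.3, 51.2]
eef_rot: [3.061, 0.708, -0.0]
force: [-0.5, 1.6, -0.2]
grip_width: 0.1
grip_force: 0.9
```

```bash
python3 s.py
```

```text
6.4833 F unit [ 0.2  0.6 -0.3] tcp [-54.3  -0.1  51.2] [0.0001 0.     0.0001]
ridge/finger [[-66.7, -4.3, 57.7], [-39.9, 11.5, 65.2], [-33.7, 22.3, 69.5]]
cover x 2..98% [-39.7  47.3] z [44.6 45.6 46.8] 24071
```

>>> {"name": "send_rows", "arguments": {
  "steps": [
    {"dx":0.0,"dy":0.04,"dz":0.0,"wx":0.0,"wy":0.0,"wz":0.0,"hand":1.0},
    {"dx":0.0,"dy":0.08,"dz":0.0,"wx":0.0,"wy":0.0,"wz":0.0,"hand":1.0},
    {"dx":0.0,"dy":0.12,"dz":0.0,"wx":0.0,"wy":0.0,"wz":0.0,"hand":1.0},
    {"dx":0.0,"dy":0.16,"dz":0.0,"wx":0.0,"wy":0.0,"wz":0.0,"hand":1.0},
    {"dx":0.0,"dy":0.2,"dz":0.0,"wx":0.0,"wy":0.0,"wz":0.0,"hand":1.0},
    {"dx":0.0,"dy":0.24,"dz":0.0,"wx":0.0,"wy":0.0,"wz":0.0,"hand":1.0},
    {"dx":0.0,"dy":0.28,"dz":0.0,"wx":0.0,"wy":0.0,"wz":0.0,"hand":1.0},
    {"dx":0.0,"dy":0.32,"dz":0.0,"wx":0.0,"wy":0.0,"wz":0.0,"hand":1.0},
    {"dx":0.0,"dy":0.36,"dz":0.0,"wx":0.0,"wy":0.0,"wz":0.0,"hand":1.0},
    {"dx":0.0,"dy":0.38,"dz":0.0,"wx":0.0,"wy":0.0,"wz":0.0,"hand":1.0},
    {"dx":0.0,"dy":0.4,"dz":0.0,"wx":0.0,"wy":0.0,"wz":0.0,"hand":1.0},
    {"dx":0.0,"dy":0.4,"dz":0.0,"wx":0.0,"wy":0.0,"wz":0.0,"hand":1.0}
  ]
}}

```text
t: 7.48
eef_pos: [598.0, -61.4, 51.2]
eef_rot: [3.061, 0.707, 0.0]
force: [-0.3, 0.6, -0.0]
grip_width: 0.0
grip_force: 0.0
```

```bash
python3 s.py
```

```text
7.5333 F unit [-0.2 -0.3 -0. ] tcp [-15.4   0.1  51.3] [ 0.0001 -0.      0.0002]
ridge/finger [[-26.7, -4.7, 57.7], [0.5, 11.4, 65.1], [6.7, 22.4, 69.3]]
cover x 2..98% [ -0.9 107.4] z [44.5 45.6 46.8] 25124
```

>>> {"name": "send_rows", "arguments": {
  "steps": [
    {"dx":0.0,"dy":-0.1,"dz":0.0,"wx":0.0,"wy":0.0,"wz":0.0,"hand":1.0},
    {"dx":0.0,"dy":-0.2,"dz":0.0,"wx":0.0,"wy":0.0,"wz":0.0,"hand":1.0},
    {"dx":0.0,"dy":-0.2,"dz":-0.3,"wx":0.0,"wy":0.0,"wz":0.0,"hand":1.0},
    {"dx":0.0,"dy":-0.2,"dz":-0.7,"wx":0.0,"wy":0.0,"wz":0.0,"hand":1.0},
    {"dx":0.0,"dy":-0.2,"dz":-1.0,"wx":0.0,"wy":0.0,"wz":0.0,"hand":1.0},
    {"dx":-0.3,"dy":-0.5,"dz":-1.0,"wx":0.0,"wy":0.0,"wz":0.0,"hand":1.0},
    {"dx":-0.6,"dy":-0.8,"dz":-1.0,"wx":0.0,"wy":0.0,"wz":0.0,"hand":1.0},
    {"dx":-0.9,"dy":-0.9,"dz":-1.0,"wx":0.0,"wy":0.0,"wz":0.0,"hand":1.0},
    {"dx":-1.0,"dy":-0.9,"dz":-1.0,"wx":0.0,"wy":0.0,"wz":0.0,"hand":1.0},
    {"dx":-1.0,"dy":-0.9,"dz":-1.0,"wx":0.0,"wy":0.0,"wz":0.0,"hand":1.0}
  ]
}}

```text
t: 8.37
eef_pos: [464.9, -23.7, 151.6]
eef_rot: [-3.06, -0.71, 0.004]
force: [-0.4, -0.0, -0.1]
grip_width: -0.0
grip_force: 0.0
```

```bash
python3 -c "
from g import *
st=status.state(); print(st['t'],U(st['eef_pos']).round(1),st['force'].round(1))
p,d,c=grab('wrist'); t,dd,cc=grab('top')
cv2.imwrite('pics/f.png',np.hstack([cv2.resize(p,(400,300)),cv2.resize(t[150:285,230:410],(400,300))])[:,:,::-1])
for n,D,C in(('wrist',d,c),('top',dd,cc)):
    u=U(cloud(D,C)).reshape(-1,3)
    f=lambda x0,x1,y0,y1:np.round(np.percentile(q,[10,50,90]),1) if len(q:=u[(u[:,0]>x0)&(u[:,0]<x1)&(u[:,1]>y0)&(u[:,1]<y1)][:,2]) else None
    print(n,'pad',f(-58,-42,-74,-58),'cover front',f(70,84,-30,30),'rear',f(15,30,-30,30),'apron',f(90,104,-30,30),'gap',f(-13,-6,-30,30),'chamber',f(-80,-20,-20,20))
    r=u[(u[:,2]>60)&(u[:,2]<70)&(abs(u[:,1])<26)&(u[:,0]>-30)&(u[:,0]<40)]
    if len(r): print('ridge x',np.percentile(r[:,0],[3,50,97]).round(1))
"
```

```text
8.3667 [-107.4 -103.1  151.6] [-0.4 -0.  -0.1]
wrist pad [54.9 55.8 56.6] cover front [44.7 45.6 46.7] rear [44.8 45.7 46.9] apron [38.6 39.6 40.4] gap [38.7 39.6 40.5] chamber [12.9 27.7 31.6]
ridge x [-1.2  1.5  6.4]
top pad [489.3 496.9 500.5] cover front [44.5 46.7 48.8] rear [44.4 46.5 49.2] apron [38.3 40.4 42.8] gap [38.2 40.3 42.7] chamber [15.7 28.8 32.8]
ridge x [-1.4  1.8  5.9]
```

View pics/f.png

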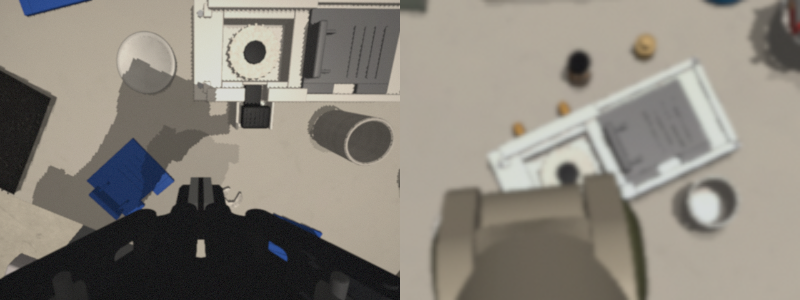

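The chamber with its filter at (255,52) is fully open. The cover lies flat on the apron at x of about +43 mm, the tab is down (z = 56), and the bystanders haven't moved. I'm handing the job in.

```bash
python3 -c "
from cell import bot
print(bot.close_job())"
```

```text
the job is handed in; nothing more can be done
None
```

I pressed the snap tab fully down, then pushed the cover flat onto the apron to about x = +43 mm, which leaves the filter chamber completely uncovered; the bystanders in view looked unmoved, and I handed the job in at about 8.4 s.

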